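# Run a marble base with its loose figure down the roller track and catch it

### The arm

A 6-joint arm with a two-finger parallel gripper is mounted at the origin on the work surface. World frame = base frame: x ahead of the robot, y to its left, z up, the work surface at z = 0. Lengths are in m, angles in rad, forces in N, time in s.
With the tool pointing down it reaches from about 0.35 to 0.775 m from the base axis. Payload 5.5 kg.
Tool frame: the origin (TCP) lies midway between the tips of the shut fingers; the grasp point (between the pads) lies 19 mm behind it; z points along the fingers, y is the line along which they close (so a half turn about z gives the same grasp; the last joint's range is limited). The gripper opens to 85 mm and grips with 20 to 120 N. Pads are 22 mm wide; open, the fingers measure 114 mm over their backs; the gripper's body (76 mm by 85 mm) begins 54 mm behind the grasp point. The pads swing forward as they close: fully open they stand 13 mm farther back than shut.
Start: joints at [1.178, 0.313, 0.046, 1.304, 0, 1.431], TCP at [0.144, 0.557, 0.231] pointing down, gripper open.
Joint ranges: [-2.76, 2.76], [-0.86, 1.69], [-1.03, 1.26], [-2.2, 2.34], [-1.47, 1.5], [-3.14, 3.14]. Speed limits (rad/s): [2.57, 2.57, 3.14, 3.14, 3.14, 3.14].

### API

Orientations are given as a unit quaternion [w, x, y, z].
In Python, from workcell import get_state, read_camera, camera_info, hand_in, recognise gives the robot as it stands.
- The arm moves only by the tool arm_command, never from a script. Its argument "moves" is one flat list of numbers, 7 for each row, row after row: the opening, from -1 (shut) to 1 (fully open), then the shift along the tool's x, y, z in mm, then the turn, a rotation vector about the tool's x, y, z in rad. A call has 1 to 8 rows; each row shifts and turns the commanded pose from where the row before left it, along the tool's axes as they then stand; what a row does not reach is not made up. A row lasts 1/8 s, in which the tool goes at most 62.5 mm and 10.7 degrees, less where a joint would pass 70% of its speed; a pose out of reach is approached as far as the arm can. A call with a gripper value outside its range is refused whole. The fingers move at their own pace and stop on an object; "newtons" is the grip in N (left out, the last holds). Time passes only in rows, so rows that do not move let the fingers close. It gives the time, the measured TCP pose, the force, the opening and the grip force at its end, in the units of the state.
- get_state(): the state, without advancing time (a new reading comes with each control period).
- read_camera(name): name is "scene" or "top"; returns (picture, depth): 420x560x3 uint8, blue, green, red; 420x560 float32, m along the optical axis (not along the pixel's ray), 0 where there is no reading.
- camera_info(name): a dict with "fovy" (degrees; the focal length in pixels is half the picture's height over the tangent of half this angle, whatever the lens; pixels are square), "cx", "cy" (the principal point, pixels), "k1" (the pictures are not rectified: a ray, as slopes to the right and down, at radius r is drawn at 1 + k1 r^2 times it, then the intrinsics apply), "eye" and "orientation" of the camera in the world. Camera axes: x right, y down, z forward; pixel columns grow to the right and rows downward; lengths in m; the calibration is good to about 2 mm. A picture is of the moment at which its call begins. camera_info takes no time and is no camera call.
- hand_in(): hands the job in; it is judged then, once.
Trained networks look in the newest picture that a camera, given by its name, has taken for a name from the list of things; names that differ only in an ending like _2 or _b are one class to them, and where a whole thing is asked for, a point or a joint stands for the part that bears it (a point fixed in the world has none). Each returns a list of dicts, best first, with "confidence" (0 to 1); they miss things now and then, are a little off and sometimes report something else, mostly with a low value. They report only what shows in the picture. A call takes as long as a camera call. They do not tell look-alikes from the thing itself.
- recognise(camera, label): "point" ([column, row] in pixels, amid what is visible of it).
The state is a dict: "clock": time; "joint_pos": joint angles; "qvel": joint speeds; "tau": joint torques, N m; "tcp_pos": TCP position; "orientation": TCP orientation; "wrist_force": force on the tool from outside, world axes, zero at the start; "ft_torque": the same for the moment, N m; "finger_gap": finger opening in m; "grip_force": force on a finger pad.
Only numpy, scipy, OpenCV 4.12 (cv2) and the standard library are available. Lean on these libraries where they do the work, as an engineer would, in place of code of your own. Each camera call takes 0.05 s, during which the arm holds its last target. There are 200 camera calls.

### The job

Pull the stop bolt right out so that the marble base, with the carved figure standing loose on it, runs down the sloping roller track by itself. Let it get up to speed, catch it with the fingers in front of its leading edge by moving along with it, brake it smoothly to a creep, and ease it down until it rests against the two end lugs; then let go. The figure is not fixed and topples at any knock: it must stay standing on the base, untouched. Leave the mallet, the chisel and the offcut where they are.

Things in the scene. Friction and masses are not known exactly. Their poses are not given: they have to be found in the camera images.
- track: bench-top roller track, fixed: two aluminium side channels 760 mm long, 110 mm apart inside, with 23 grey plastic rollers (28 mm diameter, 32 mm apart). Origin on the bench under its middle; z up, y level towards the high end, x across, away from the bolt's grip. Roller tops lie in a plane falling 0.074 rad towards -y, 100 mm above the bench at the origin; channel tops 10 mm above that plane.
- track_mid (a point): middle of the track, on the roller tops. The roller bearings drag: the load, let go, speeds up with a time constant of about 0.5 s to a steady running speed of about 0.2 m/s (0.17 to 0.28, more when heavier). It takes 2.2 to 3 s from the bolt to the lugs.
- end_stop: two fixed steel end lugs at the low end, each 16 mm wide, 28 mm high above the rollers, with a 70 mm gap between them in the middle. Origin midway between them in their stopping faces, at the roller tops. Tilted with the track: y points up the slope, x like the track's x. The base's origin is at y = 70 mm when it rests on the lugs. Beyond them (-y) the space above the track is free.
- base: white marble base slab, 100 mm across the track, 140 mm along it, 22 mm thick, about 0.8 kg (0.68 to 0.96), too wide to grip. Origin at the centre of its underside, axes like the end lugs'. Lies on the rollers, 5 mm play to each channel, at the start against the bolt, its leading edge 530 mm up the slope from the lugs.
- base_edge (a point): middle of the base's leading (downhill) face, at half thickness (11 mm above the roller tops), 70 mm from its centre: where the fingers should meet it. Fingers may reach down to 5 mm above the roller tops there.
- figure: carved white marble figure standing loose at the middle of the base: foot 30 x 30 mm, 164 mm tall, up to 43 mm wide at the shoulders, 0.22 kg, centre of mass 86 mm up. Origin at the centre of its underside. It topples when the base's speed is changed suddenly by more than about 0.1 m/s, or braked harder than about 1 m/s2.
- bolt (a joint): stop bolt, m pulled out sideways: 0 fully in across the track, 0.075 at the end of its travel. A 14 mm pin, its axis 15 mm above the roller tops, sliding along the track's -x with 1 N friction and 4 N s/m damping; it stays where it is left. The base comes free at 0.055 to 0.062.
- bolt_grip (a point): on the axis of the bolt's upright grip, 40 mm above the roller plane: a steel post 16 mm in diameter with a 20 mm black ball on top (ball centre 50 mm, top 60 mm above that plane). It stands beside the track, 105 mm from its middle line while the bolt is in, and moves with the bolt. The post is clear from 27 mm above the roller plane upwards.
- mallet: round wooden carving mallet standing on its head, 92 mm diameter, 205 mm tall; origin at the centre of its underside. Bystander.
- chisel: stone chisel lying on the bench, 180 mm long; origin under its middle. Bystander.
- offcut: rough white marble offcut, 90 x 70 x 65 mm; origin at the centre of its underside. Bystander.
Mind the look-alikes: they are no part of the job. There is more than one size of the base; the one meant has the size given above.

How it is judged:
On the way, in this order (a step that is already met when the one before it is completed fails the run):
1. the bolt is pulled out clear of the base (value of joint bolt above 0.055 m).
2. the base runs down the track by itself, untouched (linear speed of base above 0.12 m/s and contact force between base and the fingers below 0.05 N), for 0.4 s.
3. the fingers have caught the base and slowed it to a creep, at least 20 mm short of the lugs (contact force between base and the fingers above 0.05 N and linear speed of base below 0.08 m/s and y of base in the frame of end_stop above 0.09 m), for 0.2 s.
At the end, for the whole second after the job is handed in: the base lies flat on the rollers at rest (under 0.01 m/s) with its leading edge within 7 mm of the end lugs, and the figure stands upright (within 0.15 rad) and still on it, no more than about 33 mm from its middle (y of base in the frame of end_stop between 0.06 and 0.077 m and x of base in the frame of end_stop between -0.012 and 0.012 m and z of base in the frame of end_stop between -0.006 and 0.006 m and linear speed of base below 0.01 m/s and angle between figure's own z axis and vertical below 0.15 rad and distance between figure and base below 0.04 m and linear speed of figure below 0.02 m/s); the robot touches nothing.
It fails at once if the figure tips over its foot's edge (falls, or leans on something) (angle between figure's own z axis and vertical above 0.18 rad).
It fails at once if the figure is touched by the robot (contact force between figure and the fingers above 0.3 N or contact force between figure and the arm above 0.3 N).
It fails at once if the base comes to the end lugs (last 15 mm) faster than 0.1 m/s (y of base in the frame of end_stop below 0.085 m and linear speed of base above 0.1 m/s).
It fails at once if the base is lifted, tipped or leaves the rollers (z of base in the frame of end_stop above 0.012 m or z of base in the frame of end_stop below -0.012 m or x of base in the frame of end_stop above 0.02 m or x of base in the frame of end_stop below -0.02 m or angle between base's own z axis and vertical above 0.2 rad).
It fails at once if a bystander is moved (distance of any of mallet, chisel, offcut from where it was at the start of the episode above 0.02 m).
It also fails if it takes over 32 s, if anything falls off the work surface, if the arm or the gripper's body presses on something with over 40 N, if the wrist force passes 120 N, or if a joint passes its speed limit or range.

## Working session

There is one attempt and no reset: what is moved stays moved. The work goes in short steps, Python scripts to look and compute and a tool call to move; the robot and the scene stay as the last step left them, time stands still between calls to the robot, and variables do not carry over. Pictures are saved under pics/ and viewed, at most 10 in all, crops included, and the job is handed in when it is done.

Besides the shell and the picture viewer there is one more tool, called after "Emit:" in YAML: its name, and indented under it one key for each argument. arm_command: Moves the arm, as the interface text tells. Its arguments: {"type":"object","properties":{"moves":{"type":"array"},"newtons":{"type":"number"}},"required":["moves"]}

```bash
ls; mkdir -p pics; cat > h.py <<'E'
import numpy as np, cv2
from workcell import *
from scipy.spatial.transform import Rotation as R
def cam(n):
    c=camera_info(n); q=c['orientation']; return c,R.from_quat([q[1],q[2],q[3],q[0]]).as_matrix(),np.array(c['eye']),210/np.tan(np.radians(c['fovy'])/2)
def slopes(n,uv):
    c,M,e,f=cam(n); d=(np.atleast_2d(uv)-[c['cx'],c['cy']])/f
    s=d.copy()
    for _ in range(30): s=d/(1+c['k1']*(s**2).sum(1,keepdims=True))
    return np.c_[s,np.ones(len(s))]
def pt(n,uv,depth):  # depth-based
    c,M,e,f=cam(n); return e+(slopes(n,uv)*np.atleast_1d(depth)[:,None])@M.T
def onz(n,uv,z):
    c,M,e,f=cam(n); r=slopes(n,uv)@M.T; return e+r*((z-e[2])/r[:,2])[:,None]
def proj(n,p):
    c,M,e,f=cam(n); q=(np.atleast_2d(p)-e)@M; s=q[:,:2]/q[:,2:]; return s*(1+c['k1']*(s**2).sum(1,keepdims=True))*f+[c['cx'],c['cy']]
E
python3 - <<'E'
from h import *
s=get_state(); print(s['clock'],s['tcp_pos'],s['orientation'])
for n in('scene','top'):
    im,d=read_camera(n); cv2.imwrite(f'pics/{n}0.png',im); np.savez(f'{n}0.npz',im=im,d=d)
    c=camera_info(n); print(n,c)
    for l in('track','end_stop','base','base_edge','figure','bolt','bolt_grip','mallet','chisel','offcut'):
        try:
            for r in recognise(n,l)[:4]:
                u=np.array(r['point']); z=d[int(u[1]),int(u[0])]
                print(l,u.round(1),round(r['confidence'],2),pt(n,u,z)[0].round(3) if z>0 else 0)
        except Exception as ex: print(l,ex)
E
```

```text
pics
0.0 [0.14365458 0.55625926 0.23039147] [-2.33878685e-04  1.26076394e-01  9.92020125e-01 -8.71744356e-04]
scene {'fovy': 55.3439033061087, 'cx': 284.4459626239536, 'cy': 209.66541607193116, 'k1': 0.02687915232680917, 'eye': array([ 1.16388995, -0.35785057,  0.89694683]), 'orientation': array([-0.285278  ,  0.77814595,  0.52404372, -0.19617219])}
track [319.8 230.1] 0.61 [ 0.623 -0.049  0.095]
track [430.8 177.1] 0.3 [0.605 0.28  0.141]
base [376.1 169.2] 0.84 [0.416 0.25  0.015]
base [432.9 175.3] 0.55 [0.608 0.281 0.15 ]
base_edge [371.3 167.9] 0.81 [0.406 0.238 0.016]
base_edge [431.2 177.9] 0.79 [0.607 0.28  0.141]
figure [439.8 151.1] 0.73 [0.607 0.274 0.236]
bolt_grip [396.2 172.1] 0.68 [0.551 0.209 0.138]
mallet [124.9 214.9] 0.56 [ 0.389 -0.497  0.099]
mallet [440.2 148.6] 0.3 [0.602 0.278 0.239]
chisel [336.1 296.6] 0.77 [ 0.769 -0.069  0.015]
offcut [245.2 198.7] 0.97 [ 0.42  -0.183  0.061]
offcut [429.6 174.2] 0.53 [0.595 0.283 0.142]
top {'fovy': 49.84405412736595, 'cx': 277.4620009099979, 'cy': 209.22597918159454, 'k1': -0.11381599817920494, 'eye': array([ 0.46501495, -0.10217984,  1.30450937]), 'orientation': array([-0.02848373,  0.71213161, -0.70116002,  0.02078153])}
track [255.7 186.9] 0.77 [ 0.609 -0.029  0.092]
track [306.9 266.3] 0.52 [ 0.397 -0.171  0.066]
track [160.3 211.7] 0.36 [0.535 0.215 0.146]
base [156.4 253.8] 0.81 [0.421 0.258 0.016]
base [137.6 189. ] 0.68 [0.593 0.278 0.146]
base_edge [152.8 258. ] 0.72 [0.409 0.269 0.015]
base_edge [140.4 192. ] 0.55 [0.586 0.273 0.138]
figure [122.4 184.3] 0.94 [0.591 0.276 0.264]
bolt [158.7 217.2] 0.52 [0.521 0.223 0.131]
bolt_grip [162.3 203.9] 0.67 [0.556 0.213 0.136]
mallet [420.1 276.1] 0.63 [ 0.375 -0.473  0.098]
chisel [270.6 136.3] 0.56 [ 0.767 -0.064  0.015]
offcut [309.3 267.4] 0.8 [ 0.394 -0.177  0.064]
offcut [278.4 137.9] 0.44 [ 0.762 -0.087  0.016]
```

View pics/scene0.png

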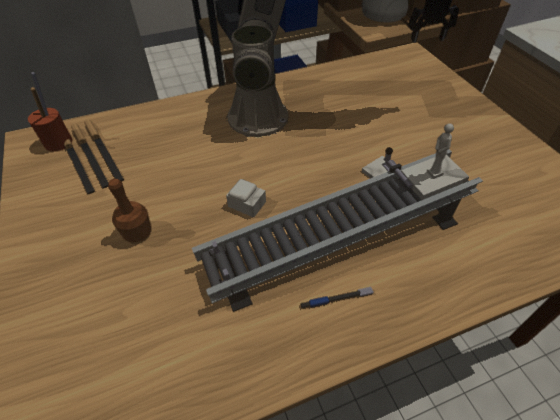

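View pics/top0.png

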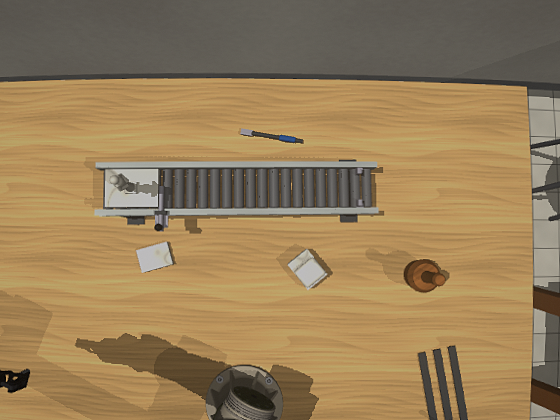

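The scene and top views show the following:
- **Track:** it runs along world y, with its high end at the left in the top view. The base and figure are at top (130,188) and scene (435,175).
- **Look-alikes:** there is a loose white slab on the bench at top (156,256) / scene (376,168), outside the track. The offcut is at (308,268).
- **Bolt grip:** its black ball is at top (158,227) / scene (389,152).

I choose the slab on the track that carries the figure. Next I'll measure and take one close crop.

```bash
python3 - <<'E'
from h import *
from scipy.optimize import least_squares
out=[]
for n in('scene','top'):
    D=np.load(n+'0.npz'); im,d=D['im'],D['d']
    v,u=np.mgrid[0:420,0:560]; P=pt(n,np.c_[u.ravel(),v.ravel()].astype(float),d.ravel())
    im2=im.reshape(-1,3).astype(int)
    k=(d.ravel()>0)&(P[:,0]>.48)&(P[:,0]<.75)&(abs(P[:,1])<.5)&(P[:,2]>.05)&(P[:,2]<.16)
    Q=P[k]; g=im2[k].mean(1)
    # channel tops: plane RANSAC-ish, slope .074 along approx y
    best=None
    for yaw in np.radians(np.arange(-6,6.1,.5)):
        ax=np.array([-np.sin(yaw),np.cos(yaw)]); nx=np.array([np.cos(yaw),np.sin(yaw)])
        r=Q[:,2]-.074*(Q[:,:2]@ax); t=Q[:,:2]@nx
        h,e=np.histogram(t[(r>.1)],bins=np.arange(.45,.75,.002)); s=(h.astype(float)**2).sum()
        if best is None or s>best[0]: best=(s,yaw)
    yaw=best[1]; ax=np.array([-np.sin(yaw),np.cos(yaw)]); nx=np.array([np.cos(yaw),np.sin(yaw)])
    r=Q[:,2]-.074*(Q[:,:2]@ax); t=Q[:,:2]@nx;l=Q[:,:2]@ax
    print(n,np.degrees(yaw)); 
    for a in np.arange(.50,.72,.006):
        m=(t>=a)&(t<a+.006)&(l>-.3)&(l<.1)
        if m.sum()>5: print(round(a+.003,3),m.sum(),np.percentile(r[m],[10,50,90]).round(4),np.percentile(l[(t>=a)&(t<a+.006)],[0.5,99.5]).round(3))
D=np.load('top0.npz')['im'];S=np.load('scene0.npz')['im']
a=cv2.resize(D[150:250,90:215],None,fx=4.5,fy=4.5,interpolation=3); b=cv2.resize(S[130:215,350:480],None,fx=4.5,fy=4.5,interpolation=3)
a=a[:382,:]; cv2.imwrite('pics/a.png',cv2.resize(np.vstack([cv2.copyMakeBorder(D[150:240,90:220],0,0,0,0,0),S[130:215,350:480]]),None,fx=3.4,fy=3.4,interpolation=cv2.INTER_CUBIC))
E
```

```text
scene 6.000000000000001
0.515 29 [0.1128 0.1142 0.1159] [-0.415  0.165]
0.521 86 [0.1127 0.1149 0.1168] [-0.417  0.171]
0.527 177 [0.1044 0.1141 0.1163] [-0.402  0.176]
0.533 303 [0.0967 0.1125 0.1159] [-0.402  0.165]
0.539 337 [0.097  0.109  0.1162] [-0.404  0.163]
0.545 355 [0.0957 0.1063 0.1161] [-0.403  0.147]
0.551 347 [0.0969 0.1044 0.1152] [-0.402  0.22 ]
0.557 316 [0.0954 0.1032 0.112 ] [-0.402  0.282]
0.563 270 [0.0946 0.1022 0.1058] [-0.404  0.288]
0.569 257 [0.0954 0.1025 0.1057] [-0.406  0.335]
0.575 253 [0.0955 0.1024 0.1055] [-0.405  0.337]
0.581 265 [0.0957 0.1026 0.1055] [-0.407  0.335]
0.587 257 [0.0958 0.1026 0.1055] [-0.403  0.267]
0.593 281 [0.0955 0.1026 0.1059] [-0.408  0.295]
0.599 268 [0.0955 0.1028 0.1058] [-0.407  0.302]
0.605 278 [0.096  0.1026 0.1057] [-0.407  0.301]
0.611 281 [0.0953 0.1026 0.1056] [-0.409  0.298]
0.617 273 [0.0949 0.1027 0.1059] [-0.409  0.298]
0.623 283 [0.0958 0.1027 0.1056] [-0.403  0.299]
0.629 274 [0.0958 0.1027 0.1059] [-0.422  0.298]
0.635 242 [0.0962 0.1029 0.1063] [-0.424  0.294]
0.641 248 [0.0883 0.1028 0.1138] [-0.424  0.295]

[... 1078 characters left out ...]
] [-0.403  0.314]
0.605 289 [0.0974 0.1027 0.1066] [-0.405  0.315]
0.611 288 [0.0974 0.103  0.1069] [-0.405  0.314]
0.617 286 [0.0975 0.1033 0.107 ] [-0.405  0.314]
0.623 277 [0.0965 0.1029 0.1074] [-0.407  0.313]
0.629 274 [0.0973 0.1028 0.1072] [-0.423  0.316]
0.635 282 [0.098  0.1032 0.107 ] [-0.422  0.314]
0.641 303 [0.0958 0.1029 0.1112] [-0.423  0.312]
0.647 315 [0.0964 0.1049 0.1163] [-0.418  0.311]
0.653 323 [0.0986 0.1112 0.1181] [-0.356  0.312]
0.659 312 [0.099  0.114  0.1175] [-0.274  0.309]
0.665 255 [0.0991 0.115  0.1185] [-0.196  0.299]
0.671 187 [0.1118 0.1154 0.1185] [-0.124  0.302]
0.677 107 [0.1131 0.1159 0.1187] [-0.047  0.311]
0.683 46 [0.113  0.1152 0.1184] [0.023 0.318]
```

View pics/a.png

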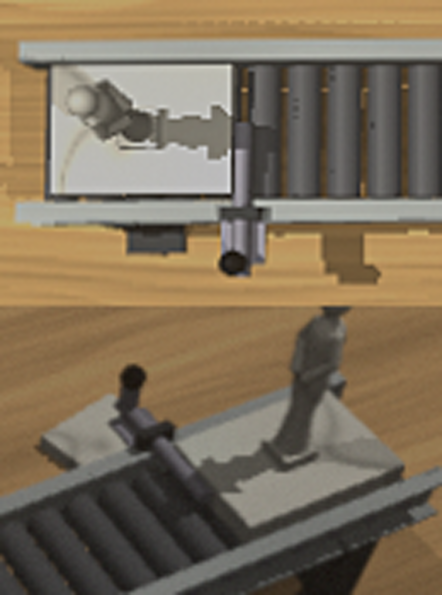

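The crop shows the black ball at top (158.2,227.1) and scene (389.1,150.6). The pin crosses the track in front of the base edge, and the figure stands on that base, so this is the right one. Next I'll fit the track frame.

```bash
cat >> h.py <<'E'
def tri(uvs):
    A=np.zeros((3,3));b=np.zeros(3)
    for n,uv in uvs.items():
        c,M,e,f=cam(n); r=(slopes(n,uv)@M.T)[0]; r/=np.linalg.norm(r); N=np.eye(3)-np.outer(r,r); A+=N;b+=N@e
    p=np.linalg.solve(A,b); return p,{n:(proj(n,p)[0]-uv).round(1) for n,uv in uvs.items()}
E
python3 - <<'E'
from h import *
from scipy.optimize import minimize
for n in('scene','top'):
    D=np.load(n+'0.npz'); d=D['d']
    v,u=np.mgrid[0:420,0:560]; P=pt(n,np.c_[u.ravel(),v.ravel()].astype(float),d.ravel())
    k=(d.ravel()>0)&(P[:,0]>.45)&(P[:,0]<.78)&(abs(P[:,1])<.5)&(P[:,2]>.05)&(P[:,2]<.18)
    Q=P[k]
    def f(p):
        ax=np.array([-np.sin(p),np.cos(p)]); nx=np.array([np.cos(p),np.sin(p)])
        r=Q[:,2]-.074*(Q[:,:2]@ax); t=Q[:,:2]@nx; m=(r>.109)&(r<.121)&(Q[:,1]<.12)
        h,_=np.histogram(t[m],bins=np.arange(.4,.8,.002)); return -(h.astype(float)**2).sum()
    ys=np.radians(np.arange(-5,5,.25)); p=ys[np.argmin([f(y) for y in ys])]
    ax=np.array([-np.sin(p),np.cos(p)]); nx=np.array([np.cos(p),np.sin(p)])
    r=Q[:,2]-.074*(Q[:,:2]@ax); t=Q[:,:2]@nx; l=Q[:,:2]@ax
    m=(r>.109)&(r<.121)&(l<.12)
    h,e=np.histogram(t[m],bins=np.arange(.5,.72,.003)); print(n,'yaw',p,[(round(a,3),b) for a,b in zip(e,h) if b>15])
    c=m; mid=np.median(t[m]); lo=c&(t<.6); hi=c&(t>.6)
    for q in(lo,hi):
        A=np.c_[l[q],np.ones(q.sum())]; print('edge line',np.linalg.lstsq(A,t[q],rcond=None)[0], 'zfit',np.linalg.lstsq(A,Q[q,2],rcond=None)[0],'ends',np.percentile(Q[(abs(t-np.median(t[q]))<.004)&(r>.105)] @ np.r_[ax,0],[0,.3,99.7,100]).round(4))
    # rollers tops
    q=(abs(t-.605)<.03)&(l<.1)&(l>-.3); 
    bins=np.digitize(l[q],np.arange(-.3,.1,.032)); print('roller top r',np.mean([np.percentile(r[q][bins==b],95) for b in np.unique(bins)]))
    g=(abs(t-.605)<.045)&(r>.117)&(r<.14); print('base top r',np.median(r[g]), 'l',np.percentile(l[g],[1,99]).round(4),'t',np.percentile(t[g],[1,99]).round(4))
    # lugs
    g=(l<-.2)&(abs(t-.605)<.05)&(r>.112)&(r<.14); print('lugs l',np.percentile(l[g],[0,5,50,95,100]).round(4) if g.sum() else 0,'t',np.sort(t[g]).round(3)[::6])
print(tri({'top':np.array([158.2,227.1]),'scene':np.array([389.1,150.6])}))
E
```

```text
scene yaw 0.030543261909900768 [(np.float64(0.533), np.int64(138)), (np.float64(0.536), np.int64(179)), (np.float64(0.539), np.int64(160)), (np.float64(0.542), np.int64(160)), (np.float64(0.545), np.int64(177)), (np.float64(0.548), np.int64(171)), (np.float64(0.551), np.int64(23)), (np.float64(0.656), np.int64(24)), (np.float64(0.659), np.int64(176)), (np.float64(0.662), np.int64(215)), (np.float64(0.665), np.int64(200)), (np.float64(0.668), np.int64(231)), (np.float64(0.671), np.int64(219)), (np.float64(0.674), np.int64(171))]
edge line [0.00204385 0.54292852] zfit [0.07413785 0.11197735] ends [-0.3781 -0.3766  0.3764  0.3798]
edge line [0.0050676  0.66844615] zfit [0.07419861 0.11186483] ends [-0.3782 -0.3764  0.3747  0.3789]
roller top r 0.10313303378475822
base top r 0.12369676839039864 l [-0.3264  0.3466] t [0.5608 0.6493]
lugs l [-0.3299 -0.3295 -0.325  -0.3202 -0.3195] t [0.555 0.56  0.565 0.568 0.569 0.569 0.639 0.644 0.647 0.651 0.654 0.654
 0.654]
top yaw 0.026179938779914945 [(np.float64(0.533), np.int64(152)), (np.float64(0.536), np.int64(183)), (np.float64(0.539), np.int
[... 174 characters left out ...]
np.int64(197)), (np.float64(0.665), np.int64(198)), (np.float64(0.668), np.int64(209)), (np.float64(0.671), np.int64(197)), (np.float64(0.674), np.int64(178))]
edge line [-0.00249081  0.54151634] zfit [0.07467585 0.11245812] ends [-0.3729 -0.3713  0.3783  0.3807]
edge line [-0.0013654   0.66802701] zfit [0.07409253 0.11226736] ends [-0.3735 -0.3722  0.3772  0.3812]
roller top r 0.10435404545812399
base top r 0.12409417984404207 l [-0.3222  0.3489] t [0.561  0.6488]
lugs l [-0.3284 -0.3281 -0.3203 -0.3171 -0.3166] t [0.555 0.558 0.56  0.563 0.567 0.64  0.641 0.644 0.647 0.649 0.652 0.655]
(array([0.49448286, 0.21434487, 0.16635605]), {'top': array([-0.2, -0.1]), 'scene': array([-0.3,  0. ])})
```

```bash
cat >> h.py <<'E'
yaw,sl=.0275,.074
nx=np.array([np.cos(yaw),np.sin(yaw),0]); ah=np.array([-np.sin(yaw),np.cos(yaw),0])
ye=ah*np.cos(sl)+np.array([0,0,np.sin(sl)]); ze=np.cross(nx,ye); E=np.c_[nx,ye,ze]
O=.605*nx-.3185*ah+np.array([0,0,.1015-.074*.3185])
toE=lambda p:(np.asarray(p)-O)@E
W=lambda e:O+E@np.asarray(e)
a=.2
Rt=E@np.c_[[0,np.cos(a),np.sin(a)],[1,0,0],[0,np.sin(a),-np.cos(a)]]
def tool():
    s=get_state();q=s['orientation'];return np.array(s['tcp_pos']),R.from_quat([q[1],q[2],q[3],q[0]]).as_matrix(),s
def go(e,rows=1,turn=True):
    p,M,s=tool(); rv=R.from_matrix(M.T@Rt).as_rotvec(); d=W(e)-p
    print('E now',(toE(p)*1000).round(1),'tool-target shift mm total (in target tool axes)',(Rt.T@d*1000).round(1),'in present axes',(M.T@d*1000).round(1),'rotvec',rv.round(3),np.degrees(np.linalg.norm(rv)).round(1))
E
python3 - <<'E'
from h import *
print('ball E',toE([0.49448286,0.21434487,0.16635605]))
go([-.07,.46,.10])
print(tool()[2]['finger_gap'],tool()[2]['wrist_force'])
# figure foot/pos from clouds
for n in('scene','top'):
    d=np.load(n+'0.npz')['d']; v,u=np.mgrid[0:420,0:560]; P=toE(pt(n,np.c_[u.ravel(),v.ravel()].astype(float),d.ravel()))
    m=(d.ravel()>0)&(abs(P[:,0])<.06)&(P[:,1]>.5)&(P[:,1]<.75)
    for lo,hi in((.015,.03),(.03,.06),(.06,.1),(.1,.14),(.14,.19),(.19,.25)):
        q=P[m&(P[:,2]>lo)&(P[:,2]<hi)]
        if len(q): print(n,lo,len(q),np.percentile(q,[2,98],axis=0).round(3).tolist())
E
```

```text
ball E [-0.10481036  0.52428391  0.04979973]
E now [-445.9  880.1   88.6] tool-target shift mm total (in target tool axes) [-409.4  375.9  -94.6] in present axes [-477.4 -299.4   19.6] rotvec [-0.177  0.235  1.282] 75.4
0.08524188226286775 [-0.01456464  0.12004658  0.30686006]
scene 0.015 1511 [[-0.049, 0.518, 0.016], [0.051, 0.668, 0.026]]
scene 0.03 121 [[-0.013, 0.584, 0.03], [0.016, 0.611, 0.059]]
scene 0.06 90 [[-0.005, 0.589, 0.061], [0.013, 0.605, 0.099]]
scene 0.1 159 [[-0.015, 0.586, 0.101], [0.021, 0.604, 0.139]]
scene 0.14 185 [[-0.009, 0.588, 0.141], [0.017, 0.607, 0.185]]
top 0.015 1843 [[-0.049, 0.52, 0.017], [0.049, 0.669, 0.028]]
top 0.03 80 [[-0.013, 0.585, 0.03], [0.013, 0.614, 0.059]]
top 0.06 23 [[-0.009, 0.59, 0.06], [0.005, 0.602, 0.094]]
top 0.1 80 [[-0.019, 0.585, 0.104], [0.019, 0.6, 0.138]]
top 0.14 147 [[-0.016, 0.589, 0.141], [0.016, 0.607, 0.188]]
```

Emit:
arm_command:
  moves: [-1,-48,-30,-3,0,0,0,-1,-48,-30,-3,0,0,0,-1,-48,-30,-3,0,0,0,-1,-48,-30,-3,0,0,0,-1,-48,-30,-3,0,0,0,-1,-48,-30,-3,0,0,0,-1,-48,-30,-3,0,0,0,-1,-48,-30,-3,0,0,0]

```text
clock: 2.1
tcp_pos: [0.4568, 0.2268, 0.2557]
orientation: [0.0, 0.126, 0.992, 0.0]
wrist_force: [0.9, 0.1, 0.4]
finger_gap: 0.0001
grip_force: 0.0
```

Emit:
arm_command:
  moves: [-1,0,0,0,-0.022,0.029,0.16,-1,0,0,0,-0.022,0.029,0.16,-1,0,0,0,-0.022,0.029,0.16,-1,0,0,0,-0.022,0.029,0.16,-1,0,0,0,-0.022,0.029,0.16,-1,0,0,0,-0.022,0.029,0.16,-1,0,0,0,-0.022,0.029,0.16,-1,0,0,0,-0.022,0.029,0.16]

```text
clock: 3.1
tcp_pos: [0.4557, 0.2282, 0.2553]
orientation: [-0.097, 0.692, 0.709, 0.095]
wrist_force: [-0.1, -0.4, 0.4]
finger_gap: -0.0002
grip_force: 0.0
```

```bash
python3 - <<'E'
from h import *
go([-.07,.505,.09]);s=tool()[2];print(s['clock'],s['finger_gap'],s['joint_pos'],s['wrist_force'])
E
```

```text
E now [-143.2  545.8  137.4] tool-target shift mm total (in target tool axes) [-49.4  73.2  38.4] in present axes [-49.1  73.3  38.6] rotvec [ 0.001  0.001 -0.003] 0.2
3.1 -0.00020356191552707751 [ 0.14451536  0.11748966 -0.17113423  1.24801706  0.27047394  1.6958744 ] [-0.14558417 -0.39316252  0.43882829]
```

Emit:
arm_command:
  moves: [-1,-26,0,0,0,0,0,-1,-25,0,0,0,0,0,-1,0,37,10,0,0,0,-1,0,36,10,0,0,0,-1,0,0,26,0,0,0,-1,0,0,26,0,0,0,-1,0,0,24,0,0,0,-1,0,0,0,0,0,0]

```text
clock: 4.1
tcp_pos: [0.5278, 0.2072, 0.1475]
orientation: [-0.098, 0.69, 0.711, 0.093]
wrist_force: [-0.7, 0.4, 0.6]
finger_gap: -0.0002
grip_force: 0.0
```

```bash
python3 - <<'E'
from h import *
go([-.081,.515,.033]);s=tool()[2];print(s['clock'],s['wrist_force'])
for n in('scene','top'):
    im,d=read_camera(n); np.savez(n+'1.npz',im=im,d=d)
    if n=='scene': A=im
B=im; cv2.imwrite('pics/b.png',cv2.resize(np.vstack([B[150:250,80:220],A[110:215,350:490]]),None,fx=2.9,fy=2.9,interpolation=cv2.INTER_CUBIC))
E
```

```text
E now [-71.7 514.9  31.5] tool-target shift mm total (in target tool axes) [ 0.4 -9.3 -1.4] in present axes [ 0.4 -9.3 -1.4] rotvec [-0.003  0.003  0.002] 0.3
4.1 [-0.66164419  0.38825133  0.55858782]
```

View pics/b.png

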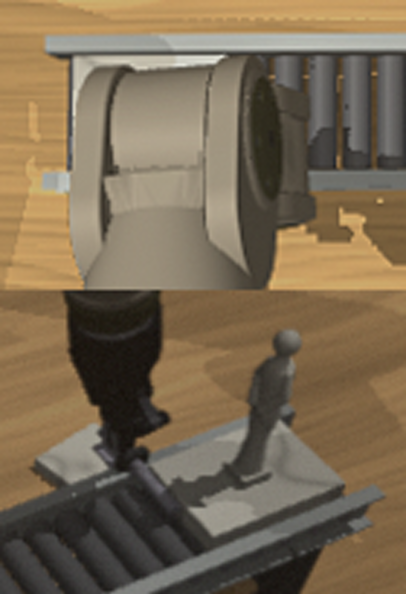

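The gripper sits just on the track side of the post, and the figure is clear and upright. I'll do a partial push first.

Emit:
arm_command:
  moves: [-1,0,-10,0,0,0,0,-1,0,-12,0,0,0,0,-1,0,-13,0,0,0,0,-1,0,-13,0,0,0,0,-1,0,0,0,0,0,0]

```text
clock: 4.82
tcp_pos: [0.4797, 0.2057, 0.1493]
orientation: [-0.097, 0.69, 0.711, 0.094]
wrist_force: [0.8, 0.1, 0.4]
finger_gap: 0.0
grip_force: 0.0
```

```bash
cat >> h.py <<'E'
def base(tag,n='scene'):
    s=get_state(); im,d=read_camera(n); v,u=np.mgrid[0:420,0:560]; C=toE(pt(n,np.c_[u.ravel(),v.ravel()].astype(float),d.ravel()))
    m=(d.ravel()>0)&(abs(C[:,0])<.045)&(C[:,2]>.018)&(C[:,2]<.028)&(im.reshape(-1,3).min(1)>60)&(C[:,1]>-.05)
    q=C[m,1]; f=C[(d.ravel()>0)&(abs(C[:,0])<.03)&(C[:,2]>.05)&(C[:,2]<.09)&(im.reshape(-1,3).min(1)>50)]
    print(tag,'clock',s['clock'],'TCP E',(toE(s['tcp_pos'])*1000).round(1),'F',np.round(s['wrist_force'],2),'base y pct',np.percentile(q,[.5,2,98,99.5]).round(4) if len(q)>20 else 0,len(q),'fig y',np.median(f[:,1]).round(4) if len(f) else 0,len(f))
    return im,d,C
E
python3 - <<'E'
from h import *
im,d,C=base('push1')
# ball: dark points around
g=im.reshape(-1,3).max(1)
m=(d.ravel()>0)&(g<60)&(C[:,0]>-.2)&(C[:,0]<-.09)&(abs(C[:,1]-.524)<.03)&(C[:,2]>.04)&(C[:,2]<.066)
print(np.percentile(C[m],[5,50,95],axis=0).round(3))
cv2.imwrite('pics/c.png',cv2.resize(im[110:215,330:490],None,fx=4,fy=4,interpolation=cv2.INTER_CUBIC))
E
```

```text
push1 clock 4.825 TCP E [-119.8  514.8   33.4] F [0.82 0.08 0.44] base y pct [-0.0032  0.5204  0.6683  0.671 ] 1143 fig y 0.5963 62
[[-0.121  0.497  0.042]
 [-0.111  0.504  0.052]
 [-0.106  0.514  0.063]]
```

View pics/c.png

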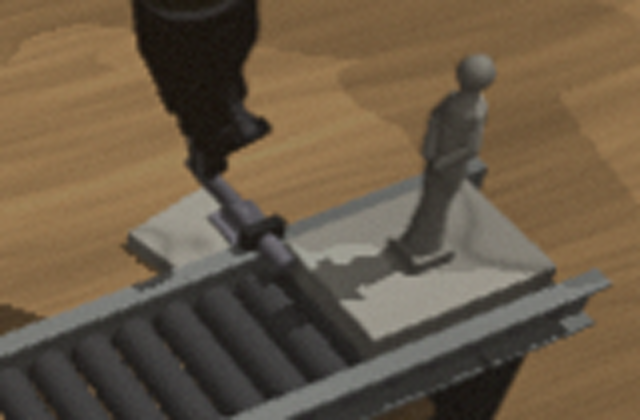

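The picture shows the pin partly withdrawn, with its tip at scene pixel (402.5,174.5), earlier (413,185). The base is still held and the figure is upright. I'll work out the bolt travel from these.

```bash
python3 - <<'E'
from h import *
for uv in((413.2,184.7),(402.5,174.5)):
    c,M,e,f=cam('scene'); r=(slopes('scene',uv)@M.T)[0]; ee=toE(e); re=E.T@r; print((ee+re*((.018-ee[2])/re[2])).round(4))
E
```

```text
[0.0075 0.5309 0.018 ]
[-0.0361  0.5274  0.018 ]
```

Emit:
arm_command:
  moves: [-1,0,-18,0,0,0,0,-1,0,-12,0,0,0,0,-1,-24.5,0,-5,0,0,0,-1,-26.5,37.5,-5.5,0,0,0,-1,-26.5,37.5,-5.5,0,0,0,-1,-26.5,37.5,-5.5,0,0,0,-1,-26.5,37.5,-5.5,0,0,0,-1,-29,0,18.5,0,0,0]

```text
clock: 5.88
tcp_pos: [0.61, 0.0519, 0.1155]
orientation: [-0.095, 0.69, 0.711, 0.096]
wrist_force: [-0.5, 0.3, -0.4]
finger_gap: -0.0004
grip_force: 0.0
```

```bash
python3 - <<'E'
from h import *
base('a'); im,d,C=base('b')
np.savez('run.npz',im=im,d=d)
E
```

```text
a clock 5.875 TCP E [  6.2 355.4  11.3] F [-0.5   0.26 -0.39] base y pct [-0.0031  0.4356  0.5721  0.575 ] 1215 fig y 0.4979 91
b clock 5.925 TCP E [  2.4 353.    6.4] F [-0.72 -1.86 -1.87] base y pct [-0.0053  0.426   0.5633  0.566 ] 1228 fig y 0.4893 88
```

Emit:
arm_command:
  moves: [-1,-7.2,0,-4.5,0,0,0,-1,-13.7,0,-2.8,0,0,0,-1,-17.6,0,-3.6,0,0,0,-1,-20.6,0,-4.2,0,0,0,-1,-20.6,0,-4.2,0,0,0,-1,-20.6,0,-4.2,0,0,0,-1,-19.6,0,-4,0,0,0,-1,-18.6,0,-3.8,0,0,0]

```text
clock: 6.98
tcp_pos: [0.6102, -0.0901, 0.1075]
orientation: [-0.097, 0.69, 0.711, 0.095]
wrist_force: [0.8, -0.2, 0.3]
finger_gap: -0.0002
grip_force: 0.0
```

```bash
python3 - <<'E'
from h import *
p,M,s=tool(); print(s['clock'],(toE(p)*1000).round(1),s['wrist_force'],(M.T@ye).round(4),(M.T@ze).round(4),R.from_matrix(M.T@Rt).as_rotvec())
E
```

```text
6.975 [  2.5 213.2  13.8] [ 0.80850112 -0.18641588  0.26944037] [0.9806 0.0015 0.1959] [ 0.1959  0.0011 -0.9806] [0.00079939 0.00279533 0.00171328]
```

Emit:
arm_command:
  moves: [-1,-18.8,0,-2.8,0,0,0,-1,-17.8,0,-2.6,0,0,0,-1,-16.9,0,-2.4,0,0,0,-1,-14.9,0,-2,0,0,0,-1,-12.7,0,-2.6,0,0,0,-1,-10.8,0,-2.2,0,0,0,-1,-8.8,0,-1.8,0,0,0,-1,-6.9,0,-1.4,0,0,0]

```text
clock: 7.98
tcp_pos: [0.6134, -0.1972, 0.0959]
orientation: [-0.097, 0.69, 0.711, 0.095]
wrist_force: [-0.4, -1.4, -0.5]
finger_gap: -0.0002
grip_force: 0.3
```

```bash
python3 - <<'E'
from h import *
p,M,s=tool(); print(s['clock'],(toE(p)*1000).round(1),s['wrist_force'],(M.T@ye).round(4),(M.T@ze).round(4))
E
```

```text
7.975 [  2.8 105.6  10.2] [-0.43209432 -1.40959631 -0.45268817] [0.9805 0.0021 0.1964] [ 0.1964  0.0012 -0.9805]
```

Emit:
arm_command:
  moves: [-1,-6.5,0,-1.3,0,0,0,-1,-5.9,0,-1.2,0,0,0,-1,-5.9,0,-1.2,0,0,0,-1,-4.9,0,-1,0,0,0,-1,-4.9,0,-1,0,0,0,-1,-3.9,0,-0.8,0,0,0,-1,-2.9,0,-0.6,0,0,0,-1,-2,0,-0.4,0,0,0]

```text
clock: 8.98
tcp_pos: [0.6145, -0.2344, 0.0933]
orientation: [-0.097, 0.69, 0.711, 0.095]
wrist_force: [-0.4, -0.1, 0.3]
finger_gap: -0.0001
grip_force: 0.1
```

```bash
python3 - <<'E'
from h import *
im,d,C=base('creep'); cv2.imwrite('pics/d.png',cv2.resize(im[130:310,170:400],None,fx=3,fy=3,interpolation=cv2.INTER_CUBIC))
E
```

```text
creep clock 8.975 TCP E [ 2.8 68.2 10.3] F [-0.38 -0.07  0.26] base y pct [0.0782 0.0799 0.2157 0.2176] 1520 fig y 0.1451 90
```

View pics/d.png

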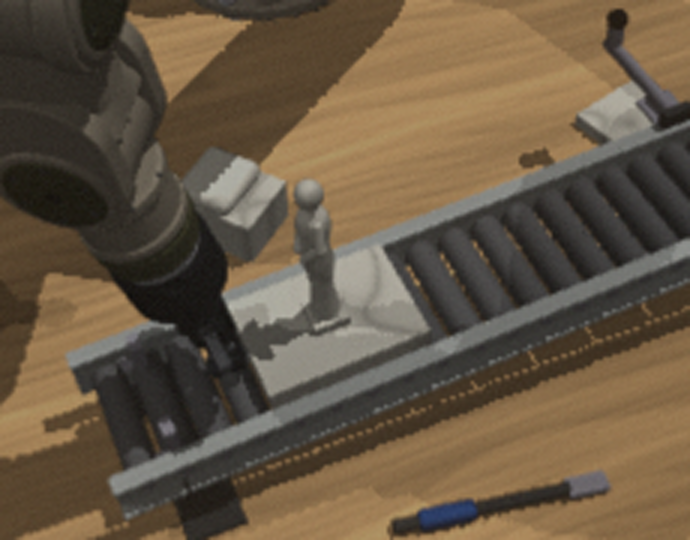

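The base is held against the fingers with its leading edge about 77 mm from the lugs. The figure is upright and the bystanders haven't moved. I'll ease it down.

Emit:
arm_command:
  moves: [-1,-3,0,-0.6,0,0,0,-1,-4.4,0,-0.9,0,0,0,-1,-4.9,0,-1,0,0,0,-1,-4.9,0,-1,0,0,0,-1,-4.9,0,-1,0,0,0,-1,-4.9,0,-1,0,0,0,-1,-4.9,0,-1,0,0,0,-1,-4.9,0,-1,0,0,0]

```text
clock: 10.02
tcp_pos: [0.6156, -0.2721, 0.0906]
orientation: [-0.097, 0.69, 0.711, 0.095]
wrist_force: [-0.1, -0.2, 0.3]
finger_gap: -0.0005
grip_force: 0.2
```

Emit:
arm_command:
  moves: [-1,-4.4,0,-0.9,0,0,0,-1,-3.9,0,-0.8,0,0,0,-1,-3.9,0,-0.8,0,0,0,-1,-3.4,0,-0.7,0,0,0,-1,-3,0,-0.6,0,0,0,-1,-2.5,0,-0.5,0,0,0,-1,-2.5,0,-0.5,0,0,0,-1,-2.5,0,-0.5,0,0,0]

```text
clock: 11.02
tcp_pos: [0.6164, -0.2984, 0.0887]
orientation: [-0.097, 0.69, 0.711, 0.095]
wrist_force: [0.3, -0.3, 0.5]
finger_gap: 0.0
grip_force: 0.2
```

```bash
python3 - <<'E'
from h import *
im,d,C=base('creep2')
E
```

```text
creep2 clock 11.025 TCP E [ 2.9  4.1 10.5] F [ 0.32 -0.29  0.5 ] base y pct [0.0126 0.0162 0.1517 0.1535] 1573 fig y 0.0822 91
```

Emit:
arm_command:
  moves: [-1,-2,0,-0.4,0,0,0,-1,-2,0,-0.4,0,0,0,-1,-2,0,-0.4,0,0,0,-1,-2,0,-0.4,0,0,0,-1,-2,0,-0.4,0,0,0,-1,-2,0,-0.4,0,0,0,-1,-2,0,-0.4,0,0,0,-1,-2,0,-0.4,0,0,0]

```text
clock: 12.08
tcp_pos: [0.6169, -0.3146, 0.0875]
orientation: [-0.097, 0.69, 0.711, 0.095]
wrist_force: [-0.6, -1.2, 0.0]
finger_gap: 0.0001
grip_force: 0.0
```

Emit:
arm_command:
  moves: [-1,-1.5,0,-0.3,0,0,0,-1,-1.5,0,-0.3,0,0,0,-1,-1.5,0,-0.3,0,0,0,-1,-1.5,0,-0.3,0,0,0,-1,-2,0,-0.4,0,0,0,-1,-2,0,-0.4,0,0,0,-1,0,0,0,0,0,0]

```text
clock: 12.95
tcp_pos: [0.6172, -0.3249, 0.0867]
orientation: [-0.097, 0.69, 0.711, 0.095]
wrist_force: [0.7, -0.5, -0.7]
finger_gap: -0.0
grip_force: 0.0
```

```bash
python3 - <<'E'
from h import *
im,d,C=base('end'); im,d,C=base('end')
E
```

```text
end clock 12.95 TCP E [  3.  -22.6  10.5] F [ 0.66 -0.53 -0.73] base y pct [-0.0023  0.0035  0.1394  0.1414] 1603 fig y 0.0702 95
end clock 13.0 TCP E [  3.  -22.5  10.5] F [ 0.03  1.05 -0.26] base y pct [-0.0028  0.0035  0.1393  0.1414] 1598 fig y 0.0699 90
```

The base is resting on the lugs and the fingers are clear of it. I'll back off and look.

Emit:
arm_command:
  moves: [-1,-8,0,-3,0,0,0,-1,-8,0,-8,0,0,0,-1,-5,0,-20,0,0,0,-1,0,0,-25,0,0,0,-1,0,0,-25,0,0,0,-1,0,0,-15,0,0,0,-1,0,0,0,0,0,0,-1,0,0,0,0,0,0]

```text
clock: 14.05
tcp_pos: [0.6182, -0.3709, 0.1729]
orientation: [-0.097, 0.69, 0.711, 0.095]
wrist_force: [-0.4, 0.0, 0.3]
finger_gap: 0.0002
grip_force: 0.0
```

```bash
python3 - <<'E'
from h import *
im,d,C=base('off'); cv2.imwrite('pics/e.png',cv2.resize(im[110:310,150:400],None,fx=2.8,fy=2.8,interpolation=cv2.INTER_CUBIC))
E
```

```text
off clock 14.05 TCP E [  2.8 -62.1  99.9] F [-0.44  0.04  0.28] base y pct [-0.0006  0.0035  0.1396  0.1413] 1584 fig y 0.0701 82
```

View pics/e.png

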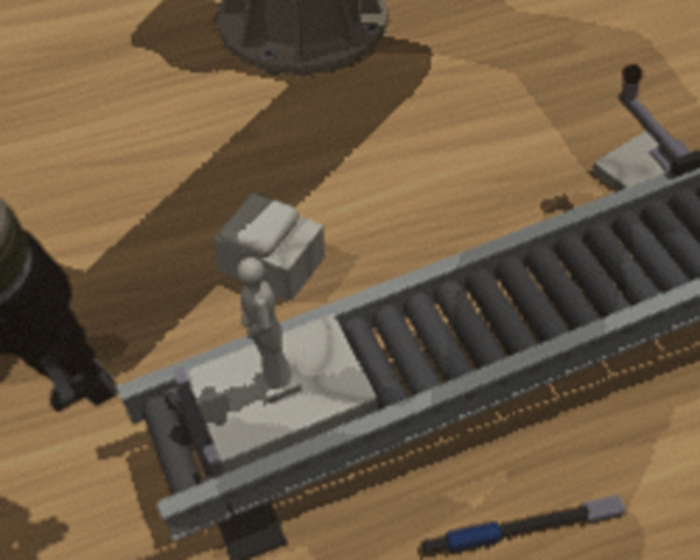

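The base rests on the two lugs with the figure standing at its middle, and the gripper is clear.

```bash
python3 -c "
from workcell import hand_in; print(hand_in())"
```

```text
the job is handed in; nothing more can be done
None
```

I've handed the job in: the bolt is out, and the base ran free, was caught, braked and eased onto the end lugs with the figure still standing on it; the judge's result was not shown.

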